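Clamp three sample pots on an orbital shaker

TASK

Secure the three sample pots on the shaker, working only with the fingertips and picking nothing up. First, while the sliding clamp bar is still back, nudge the pot that stands out of line into the gap between the other two so that all three stand in one row at the fixed bar; then push the clamp bar along its rails until the pots are held snugly between the two bars, and only then push the orange locking lever round to its stop, so that it lies along the clamp bar. Keep the pots standing and leave the other things on the bench alone.

Things in the scene. Friction and masses are not known exactly. Their poses are not given: they have to be found in the camera images.
- shaker: White bench-top shaker, fixed. Origin: centre of its underside, on the bench; its x points away from the robot (sloped console at -x), y left, z up. Platform 236 (x) by 300 (y) mm, dark mat, top at z = 80 mm. Two side rails along y, 14 mm wide, centred at x = +-105, tops at z = 102 mm. Fixed black bar across them at the left: 18 mm thick, along x, its contact face (towards -y) at y = +100 mm
- fixed_bar (a point): The middle of the fixed bar's contact face (the side towards the clamp bar), 22 mm above the platform.
- bar_middle (a point): Middle of the sliding clamp bar, on its axis, 22 mm above the platform: black, round, 18 mm thick, along the shaker's x, 188 mm long between black end brackets (26 x 32 mm, 35 mm tall) on the rails. It moves only along the shaker's y. Its face to the pots is 9 mm to +y of this point, its back 9 mm to -y. It may be pushed anywhere along its back
- clamp_bar (a joint): Travel of the clamp bar towards the fixed bar, along the shaker's +y (m): 0 right back, end of the rails 0.175. The gap between the bars' faces is 0.215 minus this; a pot takes 46 to 47 mm of it, so the pots are snug at about 0.168. It slides with about 4 N of friction and stays where it is left; once the lever is over, a brake holds it
- clamp_lever (a joint): Angle of the orange locking lever (rad). Near 0: open, pointing along the shaker's -y, away from the pots. It turns counter-clockwise seen from above to its stop at 1.57, where it lies over the clamp bar pointing along the shaker's +x: locked. Its upright axis is on the bar's bracket nearest the robot, 105 mm to -x of bar_middle, and rides with it. About 2 N at the tip; it stays where it is left
- lever_tip (a point): Point on the lever's grip near its free end, 60 mm from the lever's axis of turning, 47 mm above the platform. The grip is a level round orange rod 14 mm thick, reaching from 22 to 73 mm from the axis
- sample_pot_1: White pot, yellow lid; 48 mm across the lid, 46 mm across the body, 56 mm tall, 50 to 110 g, loose on the platform. Origin: centre of its underside. Which pot is out of line changes: two stand near the fixed bar with a gap between them wide enough for the third, which stands 7 to 11 cm nearer the clamp bar
- sample_pot_2: White sample pot with a yellow lid, same as sample_pot_1.
- sample_pot_3: White pot, red lid; 49 mm across the lid, 47 mm across the body, 60 mm tall, 55 to 130 g. Origin: centre of its underside
- wash_bottle: Bystander on the bench: wash bottle with bent spout, 186 mm tall. Leave it alone. Origin: centre of its underside.
- beaker: Bystander on the bench: small glass beaker, 53 mm across, 68 mm tall. Leave it alone. Origin: centre of its underside.
- tally_counter: Bystander on the bench: white hand counter, 52x45x34 mm. Leave it alone. Origin: centre of its underside.
- vial: Bystander on the bench: small white bottle with a green cap, 38 mm across, 66 mm tall. Leave it alone. Origin: centre of its underside.
- notebook: Bystander on the bench: green lab book, 212x152x16 mm. Leave it alone. Origin: centre of its underside.
There are look-alikes about, which are no part of the job. There is more than one size of the sample_pot_3; the one meant has the size given above.

How it is judged:
By the outcome, as a careful person would: the job done as asked, in the order asked, and still so for the second after the job is handed in, with the robot touching nothing.
It also fails if it takes over 61 s, if anything falls off the work surface, if the arm or the gripper's body presses on something with over 40 N, if the wrist force passes 120 N, or if a joint passes its speed limit or range.

ROBOT

A 7-joint arm with a two-finger parallel gripper is mounted at the origin on a cart in front of the work surface, level with it; the furniture and walls round the work are solid. World frame = base frame: x ahead of the robot, y to its left, z up, the work surface at z = 0. Lengths are in m, angles in rad, forces in N, time in s.
With the tool pointing down it reaches from about 0.425 to 0.875 m from the base axis. Payload 4.7 kg.
Tool frame: the origin (TCP) lies on the centre line of the jaws, within the pads' length; the fingertips stand 11 mm ahead of it and the grasp point (between the pads) lies 8 mm behind it; z points along the fingers, y is the line along which they close (so a half turn about z gives the same grasp; the last joint's range is limited). The gripper opens to 87 mm and grips with 3 to 60 N. Pads are 19 mm wide; open, the fingers measure 117 mm over their backs; the gripper's body (75 mm by 190 mm) begins 51 mm behind the grasp point.
Start: joints at [-1.133, 0.321, -0.07, 1.45, 0.023, 1.371, -0.057], TCP at [0.267, 0.593, 0.234] pointing down, gripper open.
Joint ranges: [-2.86, 2.86], [-0.3, 2.09], [-1.38, 1.24], [0.06, 2.45], [-1.56, 4.7], [0.09, 2.05], [-2.69, 2.69]. Speed limits (rad/s): [2.57, 2.57, 3.14, 3.14, 3.14, 3.14, 3.14].

INTERFACE

Orientations are given as a unit quaternion [w, x, y, z].
In Python, from workcell import env gives the robot as it stands.
- The arm moves only by the shell command python3 -m jog 'ROWS' [OPENING] [FORCE]. ROWS is JSON, a list of rows, each a list of 4 numbers: the shift along the tool's x, y, z in mm, then the turn about the tool's z in degrees. A call has 1 to 20 rows; each row is the pose to reach, as a shift and turn from the pose commanded when the call began, along the tool's axes at that moment; what a row does not reach only later rows make up. A row lasts 1/8 s, in which the tool goes at most 62.5 mm and 10.7 degrees, less where a joint would pass 70% of its speed; a pose out of reach is approached as far as the arm can. A call with a gripper value outside its range is refused whole. OPENING is the closure, from -1 (fully open) to 1 (shut), set as the call begins (- or left out, the last holds). The fingers move at their own pace and stop on an object; FORCE is the grip in N (left out, the last holds). Time passes only in rows, so rows that repeat a pose let the fingers close. It gives the time, the measured TCP pose, the force, the opening and the grip force at its end, in the units of the state.
- env.get_state(): the state, without advancing time (a new reading comes with each control period).
- env.capture(name): name is "scene" or "top" or "wrist"; returns (picture, depth): 480x640x3 uint8, red, green, blue; 480x640 float32, m along the optical axis (not along the pixel's ray), 0 where there is no reading.
- env.camera_info(name): a dict with "fx", "fy", "cx", "cy" (pixels), "R" (3x3) and "t" (3): a world point X has camera coordinates R X + t; the wrist camera has in their place "T_tool_cam" (4x4, takes a point from camera to tool coordinates, whose origin is the TCP and whose axes are the flange's). Camera axes: x right, y down, z forward; pixel columns grow to the right and rows downward; lengths in m; the calibration is good to about 2 mm. A picture is of the moment at which its call begins: read the wrist's pose just before it. camera_info takes no time and is no camera call.
- env.job_done(): hands the job in; it is judged then, once.
The state is a dict: "clock": time; "joints": joint angles; "qvel": joint speeds; "joint_torque": joint torques, N m; "position": TCP position; "tcp_rot": TCP orientation; "ft_force": force on the tool from outside, world axes, zero at the start; "torque": the same for the moment, N m; "finger_gap": finger opening in m; "gripper_force": force on a finger pad.
Only numpy, scipy, OpenCV 4.12 (cv2) and the standard library are available. Lean on these libraries where they do the work, as an engineer would, in place of code of your own. Each camera call takes 0.05 s, during which the arm holds its last target. There are 200 camera calls.

## Working session

There is one attempt and no reset: what is moved stays moved. The work goes in short steps, Python scripts to look and compute and a shell command to move; the robot and the scene stay as the last step left them, time stands still between calls to the robot, and variables do not carry over. Pictures are saved under pics/ and viewed, at most 10 in all, crops included, and the job is handed in when it is done.

```bash
mkdir -p pics; cat > h.py <<'E'
import numpy as np, cv2
from workcell import env
def pts(name,d):
    c=env.camera_info(name); v,u=np.mgrid[0:480,0:640]
    P=np.stack([(u-c['cx'])/c['fx']*d,(v-c['cy'])/c['fy']*d,d],-1)
    return (P-np.array(c['t']))@np.array(c['R'])
E
python3 - <<'E'
from h import *
for n in ['scene','top']:
    p,d=env.capture(n); np.savez(n,p=p,d=d)
    cv2.imwrite(f'pics/{n}.png',p[:,:,::-1])
s=env.get_state(); print(s['clock'],s['position'],s['tcp_rot'],s['finger_gap'])
E
```

```text
0.1 [0.26714675 0.59201476 0.23254171] [-1.33858027e-04  2.10322901e-01  9.77631561e-01 -8.88435398e-04] 0.08684274493531739
```

View pics/top.png

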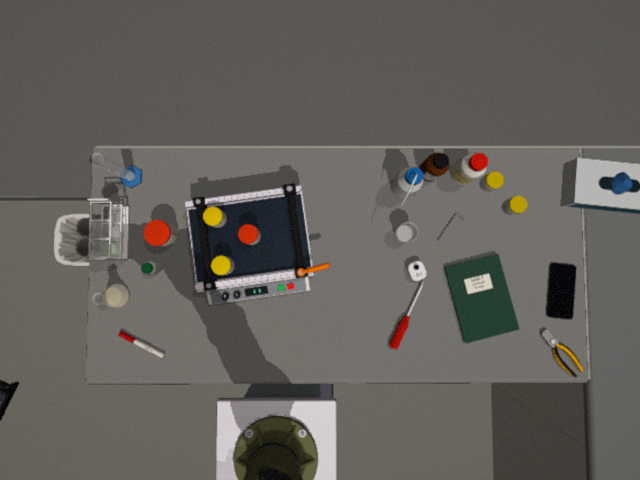

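View pics/scene.png

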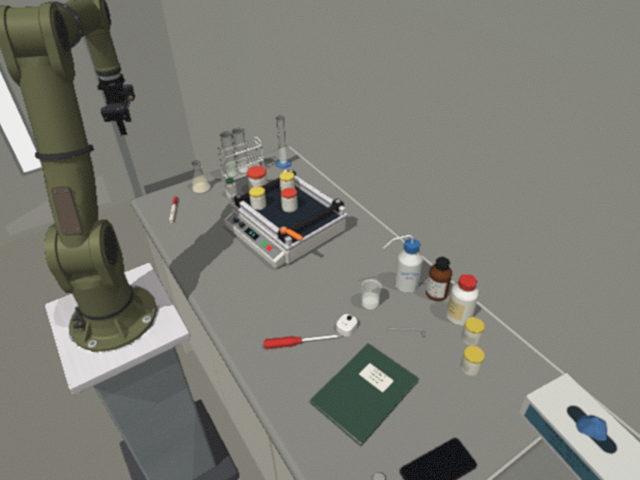

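The top view shows the shaker at about (250,240), with its fixed bar on the left (u≈203) and the clamp bar on the right (u≈296). The yellow lids at (213,216) and (221,265) stand near the fixed bar. There are two red lids: (248,235) on the platform, out of line, and (157,233) on the bench, which looks larger. The lever is at (315,269). Next I measure them and crop.

```bash
cat >> h.py <<'E'
def ray(name,u,v,z):
    c=env.camera_info(name);R=np.array(c['R']);t=np.array(c['t']);o=-R.T@t
    r=R.T@np.array([(u-c['cx'])/c['fx'],(v-c['cy'])/c['fy'],1]); return o+r*(z-o[2])/r[2]
def blobs(p,name,roi,d=None):
    h=cv2.cvtColor(p,cv2.COLOR_RGB2HSV); x0,y0,x1,y1=roi
    out=[]
    for col,lo,hi in [('yellow',22,35),('orange',8,18),('red',0,6)]:
        m=cv2.inRange(h,(lo,150,90),(hi,255,255)); k=np.zeros_like(m);k[y0:y1,x0:x1]=m[y0:y1,x0:x1]
        n,l,s,c=cv2.connectedComponentsWithStats(k)
        for i in range(1,n):
            if s[i,4]>25: out.append((col,c[i],s[i],l==i))
    return out
E
python3 - <<'E'
from h import *
f=np.load('top.npz');p,d=f['p'],f['d'];P=pts('top',d)
for col,c,s,m in blobs(p,'top',(130,170,340,310)):
    q=P[m]; zt=np.percentile(q[:,2],80); X=ray('top',*c,zt); top=m&(abs(P[...,2]-zt)<.006)
    q=P[top]; print(col,c.round(1),s,'ztop',zt.round(4),'ray',X.round(4),'ext',np.ptp(q[:,:2],axis=0).round(4), 'mean',q.mean(0).round(4))
# fixed/clamp bar and rails: points by height on shaker
reg=np.zeros(d.shape,bool);reg[180:310,180:330]=1
hs=cv2.cvtColor(p,cv2.COLOR_RGB2HSV)
white=reg&(hs[...,2]>140)&(hs[...,1]<60)&(abs(P[...,2]-.102)<.006)
n,l,s,c=cv2.connectedComponentsWithStats(white.astype(np.uint8))
for i in range(1,n):
    if s[i,4]>60:
        q=P[l==i]; vx,vy,a,b=cv2.fitLine(q[:,:2].astype(np.float32),cv2.DIST_HUBER,0,.01,.01).ravel()
        print('rail',s[i],np.degrees(np.arctan2(vy,vx)).round(2),a,b,q[:,2].mean())
dark=reg&(hs[...,2]<60)&(P[...,2]>.092)
n,l,s,c=cv2.connectedComponentsWithStats(dark.astype(np.uint8))
for i in range(1,n):
    if s[i,4]>40:
        q=P[l==i]; r=cv2.minAreaRect(q[:,:2].astype(np.float32)); print('dark',s[i],r,q[:,2].mean(),q[:,2].max())
c=p[165:315,130:340]; c=cv2.resize(c,None,fx=3.8,fy=3.8,interpolation=cv2.INTER_CUBIC); cv2.imwrite('pics/crop.png',c[:,:,::-1])
E
```

```text
yellow [212.3 215.8] [203 207  20  19 305] ztop 0.137 ray [0.6294 0.1431 0.137 ] ext [0.0444 0.0455] mean [0.6291 0.1442 0.1354]
yellow [220.3 264.7] [211 255  20  20 312] ztop 0.1369 ray [0.5108 0.1222 0.1369] ext [0.0436 0.0458] mean [0.5101 0.1227 0.1353]
orange [312.7 268.8] [297 263  33  14 179] ztop 0.1327 ray [ 0.5004 -0.1004  0.1327] ext [0.029  0.0731] mean [ 0.5026 -0.1094  0.1312]
red [156.5 232.4] [143 220  28  26 531] ztop 0.0856 ray [0.5933 0.2958 0.0856] ext [0.0642 0.0682] mean [0.5933 0.2971 0.0839]
red [247.6 233.4] [238 224  20  20 300] ztop 0.1409 ray [0.5863 0.0566 0.1409] ext [0.0439 0.0465] mean [0.5852 0.0571 0.1395]
red [290.2 285.6] [287 283   7   6  35] ztop 0.0507 ray [ 0.4567 -0.0412  0.0507] ext [0.0134 0.0157] mean [ 0.4567 -0.0408  0.0489]
rail [205 188  78  16 400] -82.34 0.68445235 0.07017572 0.10132971253980406
rail [215 271  80  16 445] -82.09 0.47614154 0.04390938 0.10133302185093483
dark [282 183  25  95 648] ((0.597928524017334, -0.05641850829124451), (0.23161989450454712, 0.0524253323674202), 14.518499374389648) 0.1124625824053097 1.2071585916927496
dark [193 197  23  94 694] ((0.5894232988357544, 0.053154684603214264), (0.2338220775127411, 0.27925845980644226), 12.028878211975098) 0.11048638651331924 1.2071585916927496
```

View pics/crop.png

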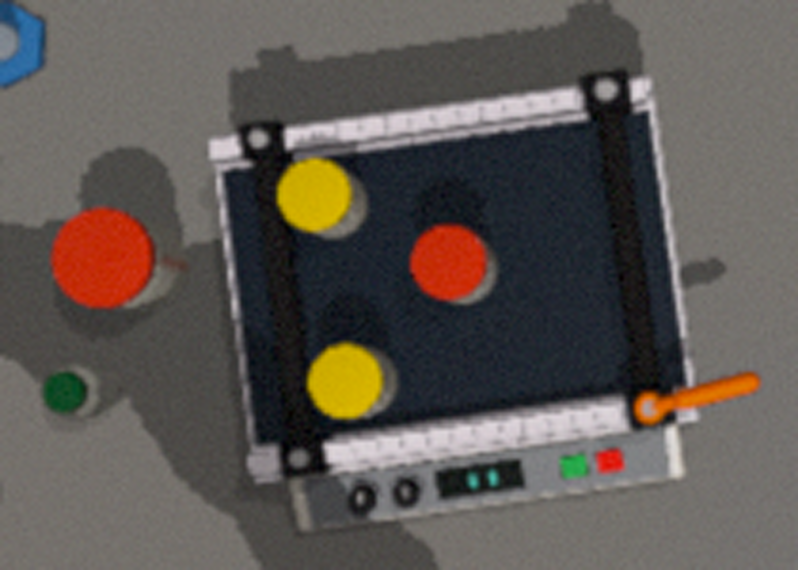

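The crop confirms that the platform red pot has its lid top at z=0.141 and is about 47 mm across, as given. The bench one is 68 mm across with its top at 0.085, so it is a look-alike. The out-of-line pot is sample_pot_3, at (248,234). Now I find the bar lines and the shaker frame.

```bash
python3 - <<'E'
from h import *
f=np.load('top.npz');p,d=f['p'],f['d'];P=pts('top',d)
hs=cv2.cvtColor(p,cv2.COLOR_RGB2HSV)
a=np.radians(7.8);ex=np.array([np.cos(a),np.sin(a)]);ey=np.array([-ex[1],ex[0]])
X=P[...,:2]@ex;Y=P[...,:2]@ey;Z=P[...,2]
m=(hs[...,2]<70)&(abs(Z-.112)<.012)&(abs(X-.5827)<.085)
for lo,hi in [(-.2,-.09),(.05,.13)]:
    k=m&(Y>lo)&(Y<hi)
    c=np.polyfit(X[k]-.5827,Y[k],1)
    print(k.sum(),'y\' mid',c[1].round(4),'slope deg',np.degrees(c[0]).round(2),'pct',np.percentile(Y[k],[5,50,95]).round(4),np.median(Z[k]))
print(env.camera_info('top')['t'], (-np.array(env.camera_info('top')['R']).T@env.camera_info('top')['t']))
E
```

```text
486 y' mid -0.1359 slope deg 0.2 pct [-0.1438 -0.136  -0.1278] 0.10846506487941435
471 y' mid 0.0918 slope deg 0.49 pct [0.0847 0.0915 0.0998] 0.10830148756260895
[-0.11498992  0.57715653  1.17333322] [ 0.50417873 -0.10777348  1.20715859]
```

```bash
python3 -m jog '[[0,0,0,10],[0,0,0,20],[0,0,0,30],[0,0,0,40],[0,0,0,50],[0,0,0,58]]' 0.42 10
```

```text
clock: 0.85
position: [0.2672, 0.5922, 0.2329]
tcp_rot: [0.0, 0.66, 0.752, -0.001]
ft_force: [-0.2, 0.0, 0.1]
finger_gap: 0.0347
gripper_force: 0.0
```

```bash
python3 -m jog '[[-40,16,0,0],[-90,36,0,0],[-145,58,0,0],[-200,80,0,0],[-255,102,0,0],[-310,124,0,0],[-365,146,0,0],[-420,168,0,0],[-475,190,0,0],[-530,212,0,0],[-580,232,0,0],[-610,243,0,0],[-618,246,0,0],[-618,246,0,0],[-618,246,0,0]]'; python3 - <<'E'
from h import *
print(env.get_state()['tcp_rot'],env.get_state()['joints'])
p,d=env.capture('wrist');cv2.imwrite('pics/w1.png',p[:,:,::-1])
E
```

```text
clock: 2.72
position: [0.5936, 0.0155, 0.2334]
tcp_rot: [-0.001, 0.657, 0.754, 0.0]
ft_force: [1.0, 0.9, -0.5]
finger_gap: 0.0252
gripper_force: 0.0
[-6.20232028e-04  6.56751236e-01  7.54106998e-01  2.53241776e-04] [-0.53459092  0.21601373  0.54233047  1.61556213 -0.11505466  1.3423191
  0.16142883]
```

View pics/w1.png

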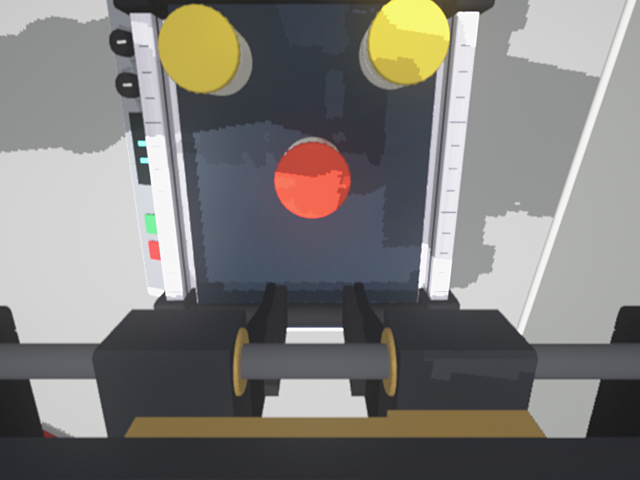

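The wrist view shows the red lid at (312,180) ahead of the fingertips (about 272–360, 290), with yellow lids at (200,48) and (408,40). I measure again from here.

```bash
cat >> h.py <<'E'
from scipy.spatial.transform import Rotation as Ro
def wrist():
    s=env.get_state(); p,d=env.capture('wrist'); c=env.camera_info('wrist'); T=np.array(c['T_tool_cam'])
    q=s['tcp_rot']; R=Ro.from_quat([q[1],q[2],q[3],q[0]]).as_matrix()
    v,u=np.mgrid[0:480,0:640]; P=np.stack([(u-c['cx'])/c['fx']*d,(v-c['cy'])/c['fy']*d,d],-1)@T[:3,:3].T+T[:3,3]
    return s,p,d,P,P@R.T+np.array(s['position']),R
E
python3 - <<'E'
from h import *
s,p,d,Pt,P,R=wrist(); print(env.camera_info('wrist')['T_tool_cam'])
for col,c,st,m in blobs(p,'w',(0,0,640,300)):
    if st[4]<400: continue
    z=np.median(P[m][:,2]); k=m&(abs(P[...,2]-z)<.004)
    (cx,cy),r=cv2.minEnclosingCircle(Pt[k][:,:2].astype(np.float32))
    print(col,c.round(0),'z',z.round(4),'tool xy',round(cx,4),round(cy,4),'r',round(r,4),'world',P[k].mean(0).round(4))
hs=cv2.cvtColor(p,cv2.COLOR_RGB2HSV)
w=(hs[...,2]>150)&(hs[...,1]<40)&(abs(P[...,2]-.102)<.005)
for nm,sl in [('L',slice(0,320)),('R',slice(320,640))]:
    k=np.zeros_like(w);k[:,sl]=w[:,sl]; q=Pt[k]; c=np.polyfit(q[:,0],q[:,1],1); print(nm,k.sum(),'slope deg',np.degrees(np.arctan(c[0])).round(2),'y at x=.05',np.polyval(c,.05).round(4))
for r in (0,4,8,12): print(r,Pt[r,300:321:10].round(4).tolist(),P[r,310,2].round(4))
E
```

```text
[[ 3.33087468e-04 -9.52579153e-01 -3.04290725e-01  8.51669047e-02]
 [ 9.99999886e-01  2.12904645e-04  4.28139580e-04 -6.41143601e-05]
 [-3.43051930e-04 -3.04290833e-01  9.52579115e-01 -1.52014337e-01]
 [ 0.00000000e+00  0.00000000e+00  0.00000000e+00  1.00000000e+00]]
yellow [403.  51.] z 0.1371 tool xy 0.1239 0.0536 r 0.0235 world [0.6282 0.1395 0.1371]
yellow [199.  48.] z 0.137 tool xy 0.1193 -0.0671 r 0.0236 world [0.5112 0.1248 0.1369]
red [312. 180.] z 0.141 tool xy 0.0439 -0.0015 r 0.024 world [0.586  0.0592 0.141 ]
L 5927 slope deg -0.16 y at x=.05 -0.1102
R 7559 slope deg -25.83 y at x=.05 0.1156
0 [[0.1512, -0.009, 0.1268], [0.1513, -0.0028, 0.1268], [0.1516, 0.0035, 0.1283]] 0.1069
4 [[0.1551, -0.0099, 0.1533], [0.1549, -0.003, 0.1525], [0.1549, 0.0038, 0.1522]] 0.0812
8 [[0.1526, -0.0099, 0.1528], [0.1525, -0.003, 0.1524], [0.1523, 0.0038, 0.1516]] 0.0813
12 [[0.1502, -0.0099, 0.1532], [0.1503, -0.0031, 0.1534], [0.1502, 0.0038, 0.1529]] 0.0802
```

```bash
python3 -m jog '[[0,-1,30,0],[0,-2,75,0],[0,-2,110,0],[0,-2,128,0],[0,-2,130,0],[0,-2,130,0]]'
```

```text
clock: 3.58
position: [0.5931, 0.0131, 0.1049]
tcp_rot: [0.001, 0.658, 0.753, 0.001]
ft_force: [-0.1, 0.1, 0.5]
finger_gap: 0.0251
gripper_force: 0.0
```

```bash
python3 -m jog '[[5,0,0,0],[10,0,0,0],[15,0,0,0],[20,0,0,0],[25,-1,0,0],[30,-1,0,0],[35,-2,0,0],[41,-3,0,0],[47,-3,0,0],[53,-4,0,0],[59,-5,0,0],[65,-6,0,0],[71,-6,0,0],[76,-6,0,0],[81,-6,0,0],[84,-6,0,0],[86,-6,0,0],[87,-6,0,0],[87,-6,0,0]]'; cat > m.py <<'E'
from h import *
s,p,d=env.get_state(),*env.capture('top'); P=pts('top',d)
q=s['tcp_rot'];R=Ro.from_quat([q[1],q[2],q[3],q[0]]).as_matrix();t=np.array(s['position'])
for col,c,st,m in blobs(p,'top',(170,170,340,280)):
    z=np.percentile(P[m][:,2],80); X=ray('top',*c,z); print(col,c.round(1),st[4],'z',z.round(4),'world',X.round(4),'rel tool mm',((X-t)@R*1e3).round(1))
cv2.imwrite('pics/t.png',cv2.resize(p[165:315,130:340],None,fx=3.8,fy=3.8)[:,:,::-1])
E
python3 m.py; cp pics/t.png pics/t1.png
```

```text
clock: 5.95
position: [0.5745, 0.0983, 0.1036]
tcp_rot: [-0.0, 0.658, 0.753, 0.0]
ft_force: [-0.2, -0.1, 0.1]
finger_gap: 0.0252
gripper_force: 0.1
orange [312.7 268.8] 180 z 0.1332 world [ 0.5005 -0.1004  0.1332] rel tool mm [-187.  -100.   -29.7]
```

View pics/t1.png

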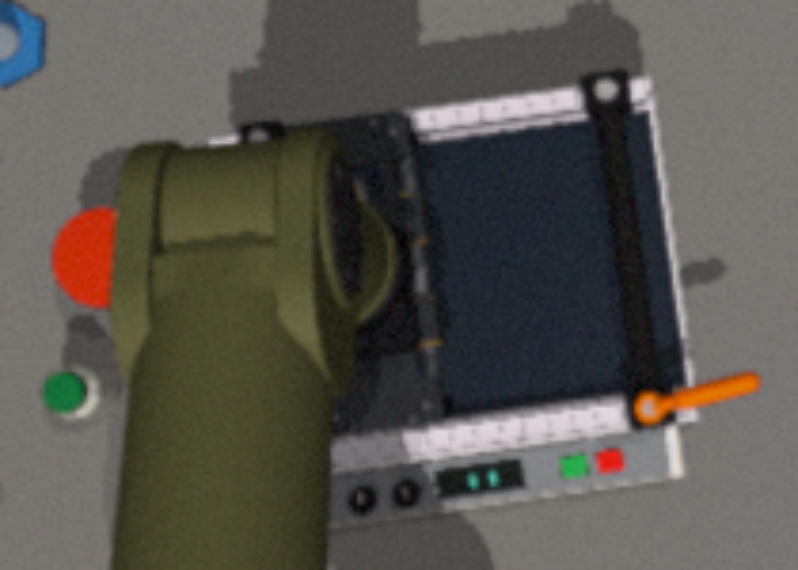

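The arm hides the pots in the top view, so I use the wrist camera.

```bash
cat > w.py <<'E'
from h import *
import sys
s,p,d,Pt,P,R=wrist(); print(s['position'],s['ft_force'])
for col,c,st,m in blobs(p,'w',(0,0,640,480)):
    if st[4]<400: continue
    z=np.median(P[m][:,2]); k=m&(abs(P[...,2]-z)<.004)
    (cx,cy),r=cv2.minEnclosingCircle(Pt[k][:,:2].astype(np.float32))
    print(col,c.round(0),st[:4],'z',z.round(4),'tool xy',round(cx,4),round(cy,4),'r',round(r,4))
cv2.imwrite(f'pics/{sys.argv[1]}.png',p[:,:,::-1])
E
python3 w.py w2
```

```text
[0.57448449 0.09825617 0.10354506] [-0.35734511  0.57863414  1.12040361]
yellow [501. 251.] [427 185 148 135] z 0.1369 tool xy 0.0398 0.0607 r 0.0236
yellow [138. 257.] [ 62 201 146 120] z 0.1369 tool xy 0.0353 -0.0591 r 0.0234
red [315. 282.] [241 215 148 128] z 0.1409 tool xy 0.0305 0.0003 r 0.0244
```

View pics/w2.png

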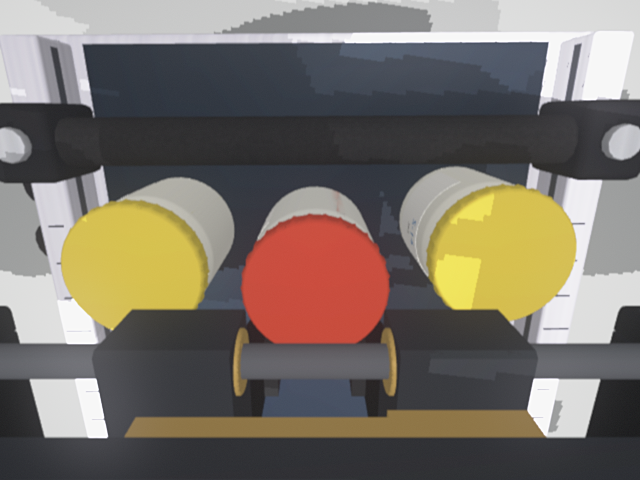

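The red pot is centred in the gap at (315,282), about 5–9 mm short of the yellow pair. I push 7 mm more, then back off and rise.

```bash
python3 -m jog '[[2,0,0,0],[5,0,0,0],[7,0,0,0],[7,0,0,0],[0,0,0,0],[-20,0,0,0],[-30,0,-20,0],[-60,0,-70,0],[-110,0,-120,0],[-165,0,-130,0],[-220,0,-130,0],[-250,0,-130,0],[-250,0,-130,0],[-250,0,-130,0]]'; python3 w.py w3;  python3 - <<'E'
from h import *
s=env.get_state();q=s['tcp_rot'];R=Ro.from_quat([q[1],q[2],q[3],q[0]]).as_matrix();t=np.array(s['position']);print(s['position'],s['clock'])
f=np.load('top.npz');p,d=f['p'],f['d'];P=pts('top',d);T=(P-t)@R*1e3
m=(abs(T[...,1])<40)&(abs(T[...,0])<60)
for x in range(-50,50,4):
    k=m&(abs(T[...,0]-x)<2)
    if k.any(): print(x,np.median(P[k][:,2]).round(4),int(np.median(p[k])),end=' | ')
E
```

```text
clock: 7.8
position: [0.6079, -0.1492, 0.2334]
tcp_rot: [-0.0, 0.658, 0.753, 0.0]
ft_force: [-0.3, 0.4, -0.7]
finger_gap: 0.0251
gripper_force: 0.0
[ 0.6078583  -0.14924026  0.23336628] [-0.27574332  0.42884869 -0.68759359]
orange [160. 143.] [135  78  47 131] z 0.132 tool xy 0.0583 -0.0975 r 0.0346
red [ 34. 332.] [ 13 312  54  32] z 0.0203 tool xy -0.1332 -0.2917 r 0.0292
[ 0.60802946 -0.14833005  0.23334513] 7.85
-50 0.0004 113 | -46 0.0003 114 | -42 -0.001 114 | -38 0.0001 114 | -34 -0.0007 113 | -30 -0.0007 113 | -26 -0.0008 114 | -22 -0.0003 113 | -18 -0.0003 114 | -14 -0.0008 114 | -10 -0.0009 113 | -6 -0.0004 113 | -2 -0.0003 113 | 2 -0.0006 114 | 6 -0.0002 113 | 10 -0.0008 114 | 14 -0.0004 113 | 18 -0.0003 114 | 22 -0.0013 113 | 26 -0.0008 113 | 30 -0.0004 112 | 34 -0.0006 111 | 38 -0.0009 110 | 42 -0.0004 111 | 46 -0.0012 111 |
```

View pics/w3.png

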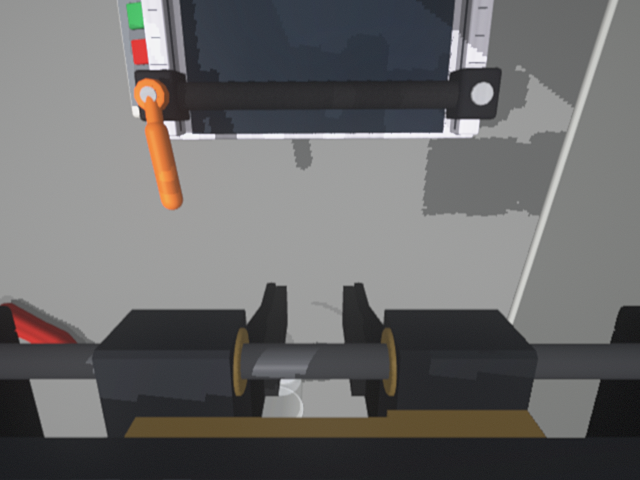

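The clamp bar lies at row 95 between brackets at u 160 and 475, and the lever points back to (172,200). I measure the bar, rim, lever and pots; the arm is now clear of the top view.

```bash
python3 m.py; python3 - <<'E'
from h import *
s,p,d,Pt,P,R=wrist(); T=Pt*1e3
for u in (260,320,400):
    print(u,[(v,*T[v,u,:2].round(0).astype(int).tolist(),round(float(P[v,u,2])*1e3)) for v in range(70,150,5)])
print('brackets',T[95,475].round(1),T[95,146].round(1))
for col,c,st,m in blobs(p,'w',(100,60,220,230)):
    q=T[m]; i=q[:,0].argmin(); print(col,'tip',q[i].round(1),'ztop',P[m][:,2].max().round(4)); 
    for x in (60,70,80,90,105): k=abs(q[:,0]-x)<2; print(x,q[k][:,1].mean().round(1),P[m][k][:,2].max().round(4))
E
```

```text
yellow [212.3 215.8] 306 z 0.1368 world [0.6294 0.1431 0.1368] rel tool mm [285.7  60.8  96.8]
yellow [220.5 264.9] 298 z 0.1367 world [0.5104 0.1219 0.1367] rel tool mm [280.9 -60.1  97. ]
red [215.6 240.2] 303 z 0.1406 world [0.5699 0.1334 0.1406] rel tool mm [284.2   0.5  93. ]
260 [(70, 113, -39, 82), (75, 110, -39, 81), (80, 107, -39, 81), (85, 102, -36, 107), (90, 98, -36, 111), (95, 95, -36, 112), (100, 92, -36, 110), (105, 89, -36, 111), (110, 86, -37, 107), (115, 83, -40, 81), (120, 79, -40, 81), (125, 75, -41, 81), (130, 72, -41, 81), (135, 68, -41, 82), (140, 64, -41, 80), (145, 55, -52, 2)]
320 [(70, 113, 4, 81), (75, 110, 4, 80), (80, 107, 4, 81), (85, 102, 4, 108), (90, 98, 4, 110), (95, 95, 4, 113), (100, 92, 4, 111), (105, 89, 4, 111), (110, 86, 4, 106), (115, 83, 4, 81), (120, 79, 4, 81), (125, 75, 4, 81), (130, 72, 4, 80), (135, 68, 4, 80), (140, 64, 4, 78), (145, 55, 5, 2)]
400 [(70, 113, 61, 83), (75, 110, 61, 81), (80, 107, 62, 81), (85, 102, 57, 107), (90, 98, 56, 110), (95, 95, 56, 113), (100, 92, 56, 112), (105, 89, 57, 110), (110, 86, 58, 107), (115, 83, 63, 81), (120, 79, 64, 81), (125, 75, 64, 81), (130, 72, 64, 81), (135, 68, 64, 81), (140, 64, 65, 79), (145, 55, 82, 1)]
brackets [ 95.1 102.5 114.8] [  94.7 -103.9  106.1]
orange tip [ 22.8 -94.3 101.9] ztop 0.3855
60 -97.5 0.1357
70 -98.8 0.136
80 -100.6 0.1318
90 -101.0 0.1291
105 -107.0 0.1176
red tip [ 119.9 -139.   184.9] ztop 0.0528<stdin>:8: RuntimeWarning: Mean of empty slice.
  ret = ret.dtype.type(ret / rcount)
Traceback (most recent call last):
ValueError: zero-size array to reduction operation maximum which has no identity
```

The row is good: all three pots are within 5 mm of each other and 60 mm apart. The bar axis is at tool x≈94.5 and there is no rim. I descend behind the bar.

```bash
python3 -m jog '[[40,0,20,0],[62,0,60,0],[62,0,110,0],[62,0,129,0],[62,0,131,0],[66,0,131,0],[72,0,131,0],[78,0,131,0],[86,0,131,0],[96,0,131,0],[106,0,131,0],[116,0,131,0],[126,0,131,0],[136,0,131,0],[146,0,131,0],[156,0,131,0],[166,0,131,0],[176,0,131,0],[186,0,131,0],[196,0,131,0]]'
```

```text
clock: 10.45
position: [0.5814, 0.0454, 0.1025]
tcp_rot: [-0.0, 0.658, 0.753, -0.0]
ft_force: [0.4, -4.2, 3.3]
finger_gap: 0.0255
gripper_force: 2.2
```

```bash
python3 -m jog '[[5,0,0,0],[10,0,0,0],[15,0,0,0],[20,0,0,0],[24,0,0,0],[28,0,0,0],[31,0,0,0],[34,0,0,0],[36,0,0,0],[38,0,0,0],[39,0,0,0],[40,0,0,0],[40,0,0,0]]'; python3 w.py w4
```

```text
clock: 12.08
position: [0.5761, 0.0842, 0.1024]
tcp_rot: [-0.0, 0.658, 0.753, -0.0]
ft_force: [-2.3, -4.4, 0.6]
finger_gap: 0.0252
gripper_force: 2.2
[0.57605232 0.08421843 0.10241291] [-2.3069922  -4.40991052  0.64823532]
yellow [510. 213.] [433 139 155 148] z 0.1369 tool xy 0.0537 0.061 r 0.0237
yellow [126. 217.] [ 50 144 154 146] z 0.1369 tool xy 0.0523 -0.0593 r 0.0237
yellow [ 51. 414.] [ 32 381  35  55] z 0.134 tool xy -0.0207 -0.099 r 0.013
orange [ 42. 298.] [  3 266  66  78] z 0.1251 tool xy 0.0159 -0.1009 r 0.015
orange [ 71. 406.] [ 31 379  65  59] z 0.1311 tool xy -0.0237 -0.094 r 0.0166
red [316. 218.] [237 141 159 154] z 0.1409 tool xy 0.0531 0.0003 r 0.0243
```

```bash
python3 -m jog '[[1,0,0,0],[2,0,0,0],[3,0,0,0],[4,0,0,0],[5,0,0,0],[5,0,0,0]]'
```

```text
clock: 12.88
position: [0.5754, 0.0884, 0.1024]
tcp_rot: [0.0, 0.658, 0.753, -0.001]
ft_force: [-2.7, -5.7, 2.3]
finger_gap: 0.0254
gripper_force: 2.8
```

```bash
python3 -m jog '[[1,0,0,0],[2,0,0,0],[2,0,0,0]]';python3 -m jog '[[1,0,0,0],[1,0,0,0]]';python3 -m jog '[[1,0,0,0],[1,0,0,0]]'
```

```text
clock: 13.25
position: [0.5754, 0.0888, 0.1024]
tcp_rot: [0.001, 0.658, 0.753, -0.001]
ft_force: [-1.8, -7.7, 2.2]
finger_gap: 0.0254
gripper_force: 4.1
clock: 13.5
position: [0.5753, 0.089, 0.1024]
tcp_rot: [0.001, 0.659, 0.752, -0.002]
ft_force: [-0.5, -10.6, 2.6]
finger_gap: 0.0251
gripper_force: 4.8
clock: 13.75
position: [0.5754, 0.0891, 0.1025]
tcp_rot: [0.002, 0.659, 0.752, -0.002]
ft_force: [-1.3, -11.1, 2.1]
finger_gap: 0.0251
gripper_force: 5.5
```

```bash
python3 -m jog '[[2,0,0,0],[2,0,0,0]]';python3 -m jog '[[2,0,0,0],[2,0,0,0],[2,0,0,0]]'; python3 w.py w5; python3 - <<'E'
from h import *
s,p,d,Pt,P,R=wrist(); T=Pt*1e3
for u in (222,410): print(u,[(v,*T[v,u,:2].round(0).astype(int).tolist(),round(float(P[v,u,2])*1e3)) for v in range(50,330,7)])
E
```

```text
clock: 14.0
position: [0.5753, 0.0893, 0.1025]
tcp_rot: [0.002, 0.659, 0.752, -0.003]
ft_force: [0.1, -13.8, 1.6]
finger_gap: 0.025
gripper_force: 6.8
clock: 14.38
position: [0.5752, 0.0895, 0.1025]
tcp_rot: [0.003, 0.66, 0.752, -0.003]
ft_force: [-0.6, -17.5, 2.8]
finger_gap: 0.0252
gripper_force: 8.2
[0.57519671 0.08951961 0.10246059] [ -0.56753292 -17.45383887   2.79262122]
yellow [510. 218.] [432 145 156 147] z 0.1369 tool xy 0.0521 0.0611 r 0.0239
yellow [125. 220.] [ 49 148 154 145] z 0.1369 tool xy 0.0512 -0.0592 r 0.0237
yellow [ 52. 416.] [ 36 389  31  47] z 0.1341 tool xy -0.0229 -0.0992 r 0.0113
orange [ 42. 300.] [  4 269  66  75] z 0.1252 tool xy 0.0152 -0.1012 r 0.0145
orange [ 71. 406.] [ 32 379  65  59] z 0.1312 tool xy -0.024 -0.0939 r 0.0171
red [316. 222.] [237 145 158 153] z 0.1409 tool xy 0.0517 0.0002 r 0.0244
222 [(50, 108, -37, 82), (57, 106, -37, 80), (64, 103, -37, 81), (71, 101, -38, 81), (78, 98, -38, 81), (85, 95, -38, 82), (92, 92, -33, 104), (99, 89, -32, 108), (106, 87, -32, 110), (113, 85, -32, 111), (120, 82, -32, 112), (127, 80, -32, 111), (134, 78,
[... 639 characters left out ...]
 81), (78, 98, 39, 81), (85, 95, 39, 80), (92, 92, 33, 107), (99, 89, 33, 111), (106, 87, 33, 111), (113, 85, 33, 112), (120, 82, 33, 112), (127, 80, 34, 110), (134, 78, 34, 110), (141, 73, 41, 80), (148, 70, 41, 80), (155, 67, 41, 80), (162, 64, 42, 80), (169, 62, 41, 85), (176, 59, 40, 89), (183, 57, 39, 94), (190, 55, 39, 96), (197, 52, 38, 99), (204, 49, 39, 98), (211, 46, 39, 96), (218, 42, 41, 91), (225, 35, 44, 80), (232, 32, 44, 80), (239, 29, 44, 81), (246, 25, 45, 80), (253, 29, 40, 99), (260, 28, 38, 106), (267, 27, 38, 111), (274, 24, 38, 111), (281, 22, 38, 112), (288, 18, 38, 111), (295, 14, 39, 108), (302, -3, 47, 81), (309, -8, 47, 80), (316, 39, 23, 171), (323, 39, 22, 174)]
```

View pics/w5.png

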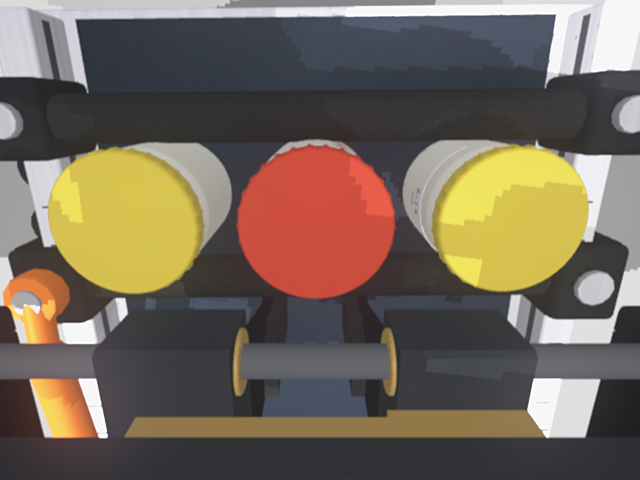

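The pots are snug: the bar gap measures about 46 mm, the push stalled at 17 N and all lids are upright in line. The lever pivot is at about (27,300), with the grip running to (75,430). I release, rise, shut the fingers and move to the robot's side of the lever.

```bash
python3 -m jog '[[-7,0,0,0],[-25,0,0,0],[-40,0,-15,0],[-40,0,-55,0],[-40,0,-75,0],[-40,-50,-75,0],[-40,-100,-75,0],[-40,-126,-75,0],[-40,-130,-75,0],[-40,-130,-75,0]]' 1 10; python3 w.py w6; python3 - <<'E'
from h import *
s,p,d,Pt,P,R=wrist(); T=Pt*1e3
print(s['clock'],s['finger_gap'],s['joints'])
for col,c,st,m in blobs(p,'w',(0,0,640,480)):
    if col!='orange' or st[4]<300: continue
    q=T[m]; z=P[m][:,2]; print(c,st, q[:,0].min(),q[:,0].max())
    for x in range(-30,90,8):
        k=abs(q[:,0]-x)<2
        if k.sum()>3: print(x,q[k][:,1].min().round(0),q[k][:,1].max().round(0),z[k].max().round(3))
E
```

```text
clock: 15.72
position: [0.4524, 0.0404, 0.1786]
tcp_rot: [0.001, 0.658, 0.753, 0.001]
ft_force: [0.1, 0.1, 0.7]
finger_gap: 0.0007
gripper_force: 0.0
[0.45237531 0.04044245 0.17860256] [0.10944896 0.07131054 0.74201929]
yellow [446. 125.] [409  61 100 104] z 0.1369 tool xy 0.0839 0.0685 r 0.0238
orange [366. 233.] [342 159  42 149] z 0.1321 tool xy 0.0148 0.0292 r 0.0343
red [589. 112.] [534  58 106 109] z 0.1409 tool xy 0.0838 0.1283 r 0.0246
15.775 0.0005601817503449526 [-0.69025823 -0.09013531  0.52091308  2.00551315  0.0475822   1.2125542
 -0.0532251 ]
[366.19203329 232.99435196] [ 342  159   42  149 3364] -19.082070656098516 85.1655853960954
-14 26.0 38.0 0.136
-6 25.0 38.0 0.136
2 24.0 37.0 0.136
10 23.0 36.0 0.136
18 22.0 35.0 0.136
26 21.0 34.0 0.135
34 21.0 33.0 0.134
42 19.0 32.0 0.13
50 14.0 35.0 0.129
58 16.0 33.0 0.128
```

View pics/w6.png

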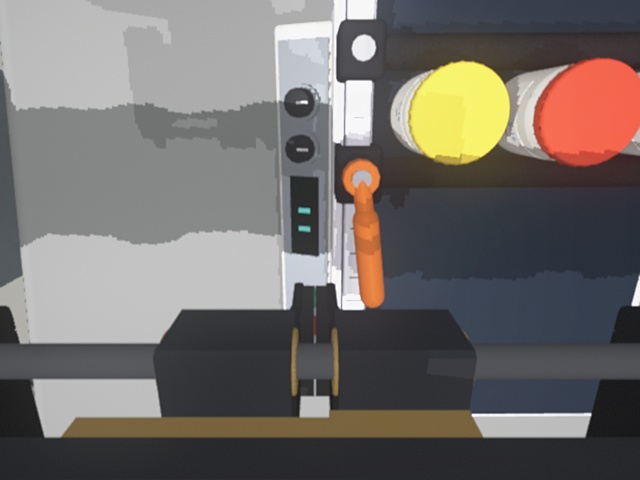

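The lever pivot is at (362,179), tool (52,24), and the grip runs to (374,300). The shut fingers stand clear on its robot side. I descend 50 mm and sweep round the pivot.

```bash
python3 -m jog '[[0,0,25,0],[0,0,46,0],[0,0,50,0],[0,5,50,0],[0,10,50,0],[-1,17,50,0],[-2,24,50,0],[-1,31,50,0],[0,38,50,0],[2,44,50,0],[5,51,50,0],[9,57,50,0],[14,62,50,0],[17,65,50,0],[21,68,50,0],[25,71,50,0],[29,73,50,0],[31,74,50,0],[33,75,50,0],[33,75,50,0]]'; python3 w.py w7
```

```text
clock: 18.32
position: [0.5212, 0.0829, 0.1276]
tcp_rot: [0.0, 0.658, 0.753, 0.0]
ft_force: [-0.7, -2.3, -0.4]
finger_gap: 0.0005
gripper_force: 1.1
[0.52119183 0.082941   0.12763652] [-0.67186188 -2.27458986 -0.42753903]
yellow [602. 206.] [554 141  86 124] z 0.1369 tool xy 0.051 0.1148 r 0.0241
yellow [301. 204.] [240 143 124 122] z 0.1369 tool xy 0.0509 -0.005 r 0.0236
orange [275. 276.] [177 248 195  49] z 0.132 tool xy 0.0199 -0.0122 r 0.0356
red [464. 205.] [397 141 134 129] z 0.1409 tool xy 0.0513 0.0548 r 0.0244
```

Contact is at 2.3 N, the lever's friction. I press on in small steps to the stop.

```bash
python3 -m jog '[[1,0,0,0],[2,0,0,0],[2,0,0,0]]';python3 -m jog '[[1,0,0,0],[2,0,0,0],[2,0,0,0]]';python3 -m jog '[[1,0,0,0],[2,0,0,0],[2,0,0,0]]'
```

```text
clock: 18.75
position: [0.5211, 0.0832, 0.1277]
tcp_rot: [0.001, 0.658, 0.753, -0.001]
ft_force: [-0.6, -4.8, 0.4]
finger_gap: 0.0004
gripper_force: 3.0
clock: 19.12
position: [0.5211, 0.0834, 0.1277]
tcp_rot: [0.002, 0.659, 0.752, -0.001]
ft_force: [0.9, -8.2, 0.5]
finger_gap: 0.0002
gripper_force: 4.6
clock: 19.5
position: [0.521, 0.0837, 0.1276]
tcp_rot: [0.002, 0.659, 0.752, -0.002]
ft_force: [0.2, -12.6, 1.1]
finger_gap: 0.0005
gripper_force: 6.0
```

It is stalled at the stop with 12 N. I back off, rise clear and verify.

```bash
python3 -m jog '[[-8,0,0,0],[-25,0,0,0],[-40,0,-10,0],[-50,0,-50,0],[-80,0,-100,0],[-130,0,-110,0],[-190,0,-110,0],[-240,0,-110,0],[-250,0,-110,0],[-250,0,-110,0]]'; python3 m.py; cp pics/t.png pics/t9.png; python3 - <<'E'
from h import *
p,d=env.capture('top');P=pts('top',d)
m=[b[3] for b in blobs(p,'t',(170,170,340,280)) if b[0]=='orange'][0]
vx,vy,_,_=cv2.fitLine(P[m&(P[...,2]<.2)][:,:2].astype(np.float32),cv2.DIST_HUBER,0,.01,.01).ravel(); print('lever dir deg',np.degrees(np.arctan2(vy,vx)))
E
```

```text
clock: 20.75
position: [0.5538, -0.1594, 0.2379]
tcp_rot: [0.0, 0.659, 0.753, 0.0]
ft_force: [-0.3, -0.1, -0.3]
finger_gap: 0.0008
gripper_force: 0.0
yellow [210.8 215.9] 306 z 0.1367 world [0.6293 0.1468 0.1367] rel tool mm [293.5 115.3 101.5]
yellow [217.  265.2] 301 z 0.1369 world [0.5096 0.1303 0.1369] rel tool mm [293.   -5.5 101.1]
orange [231.  265.5] 153 z 0.133 world [0.5089 0.0973 0.133 ] rel tool mm [260.4 -10.6 105.1]
red [213.4 240.5] 296 z 0.1412 world [0.5692 0.1386 0.1412] rel tool mm [293.3  54.6  96.9]
lever dir deg 9.183828
```

View pics/t9.png

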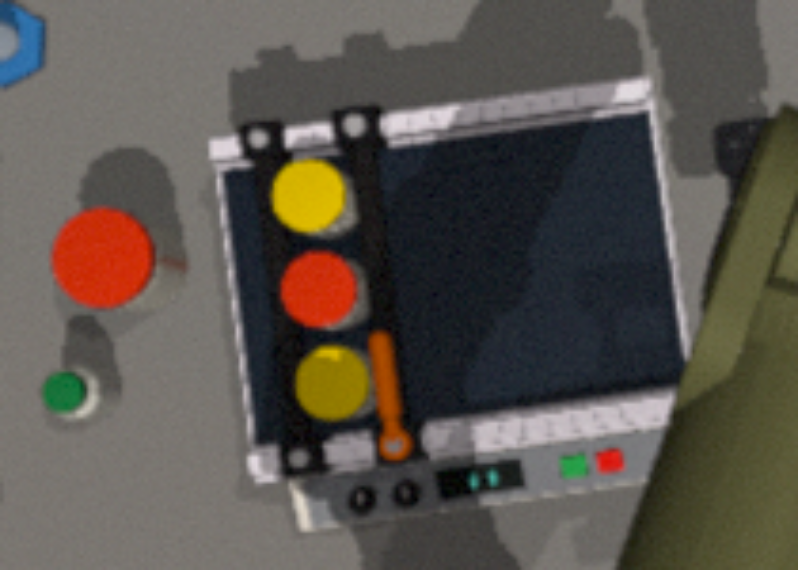

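The three pots stand in line between the bars at (310,195), (318,290) and (332,383) in the crop. The lever lies along the clamp bar, within about 1° of the shaker's x axis, and nothing is touched.

```bash
python3 -c "
from workcell import env
print(env.job_done())"
```

```text
the job is handed in; nothing more can be done
None
```

The job is done and handed in at about 21 s: the three pots stand in one row held snugly between the bars, the orange lever was pushed to its stop along the clamp bar, and the other bench items were left alone.

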